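Tip the large measure of nuts into the mixing bowl

ROBOT

A 7-joint arm with a two-finger parallel gripper is mounted at the origin on a cart in front of the work surface, level with it; the furniture and walls round the work are solid. World frame = base frame: x ahead of the robot, y to its left, z up, the work surface at z = 0. Lengths are in mm, angles in rad, forces in N, time in s.
With the tool pointing down it reaches from about 425 to 950 mm from the base axis. Payload 4.7 kg.
Tool frame: the origin (TCP) lies between the finger pads; the fingertips stand 11 mm ahead of it and the grasp point (between the pads) lies 8 mm behind it (arm.tcp_to_tips is the distance from the TCP to the fingertips, in mm); z points along the fingers, y is the direction in which the jaws open and shut (so a half turn about z gives the same grasp; the last joint's range is limited). The gripper opens to 85 mm and grips with 20 to 120 N. Pads are 22 mm wide; open, the fingers measure 114 mm over their backs; the gripper's body (76 mm by 85 mm) begins 54 mm behind the grasp point. The pads swing forward as they close: fully open they stand 13 mm farther back than shut.
Start: joints at [1.091, 0.469, -0.049, 1.532, 0.024, 1.141, -0.082], TCP at [294.134, -607.563, 242.335] pointing down, gripper open.
Joint ranges: [-2.59, 2.59], [-0.33, 1.99], [-1.39, 1.29], [0.1, 2.45], [-1.04, 4.18], [0.21, 1.99], [-2.66, 2.66]. Speed limits (rad/s): [2.57, 2.57, 3.14, 3.14, 3.14, 3.14, 3.14].

INTERFACE

Orientations are given as a rotation vector (axis times angle).
In Python, from workcell import arm gives the robot as it stands.
- The arm moves only by the tool drive_tool, never from a script. Its argument "targets" is a list of rows, each an object with "dr": the turn, a rotation vector about the tool's x, y, z in degrees, a list of three; "slide": the shift along the tool's x, y, z in m, a list of three; "jaw": the finger opening in m, from 0 to 0.0854. In form: [{"dr": [rx, ry, rz], "slide": [x, y, z], "jaw": jaw}, ...]. A call has 1 to 10 rows; each row shifts and turns the commanded pose from where the row before left it, along the tool's axes as they then stand; what a row does not reach is not made up. A row lasts 1/8 s, in which the tool goes at most 62.5 mm and 10.7 degrees, less where a joint would pass 70% of its speed; a pose out of reach is approached as far as the arm can. A call is refused whole if a number of a shift passes 0.0625 or a number of a turn 10.7, either way. A call with a gripper value outside its range is refused whole. The fingers move at their own pace and stop on an object; the grip force is fixed at half the most. Time passes only in rows, so rows that do not move let the fingers close. It gives the time, the measured TCP pose, the force and the opening at its end, in the units of the state.
- arm.read_state(): the state, without advancing time (a new reading comes with each control period).
- arm.get_image(name): name is "scene" or "side" or "wrist"; returns a dict with "pixels" (420x560x3 uint8, red, green, blue), "range_z" (420x560 float32, mm along the optical axis (not along the pixel's ray), 0 where there is no reading), "fx", "fy", "cx", "cy" (pixels), "camera_from_world" (4x4, takes a point from world to camera coordinates). Camera axes: x right, y down, z forward; pixel columns grow to the right and rows downward; lengths in mm; the calibration is good to about 2 mm. A picture is of the moment at which its call begins.
- arm.sign_off(): hands the job in, once; it reports no verdict.
The state is a dict: "clock": time; "qpos": joint angles; "joint_vel": joint speeds; "effort": joint torques, N m; "tcp_pos": TCP position; "tool_rot": TCP orientation; "ft_force": force on the tool from outside, world axes, zero at the start; "wrist_torque": the same for the moment, N m; "opening": finger opening in mm.
Only numpy, scipy, OpenCV 4.12 (cv2) and the standard library are available. Lean on these libraries where they do the work, as an engineer would, in place of code of your own. Each camera call takes 0.05 s, during which the arm holds its last target. There are 200 camera calls.

TASK

Lift the largest of the three steel measures out of the rack and stand it upright on the bench; let go and take it again lower down, about half-way up its side, so that your hand is clear of its mouth, then pour all five of its nuts into the mixing bowl without spilling any. Stand the empty measure back upright on the bench and let go; leave the two smaller measures in the rack.

Things in the scene. Friction and masses are not known exactly. Their poses are not given: they have to be found in the camera images.
- rack: steel portion rack, fixed, 100 x 290 x 60 mm: a base tray 14 mm thick on which the measures stand and a deck (top 60 mm above the bench) with three 66 mm holes in a row along the rack's own y axis, 90 mm apart, the middle one at the rack's centre. Origin at the centre of its underside; x is its short side. The measures stand in the holes in any order.
- cup_large_center (a point): centre, half-way up (44 mm above its foot and below its rim), of the largest steel measure: an open, plain straight-sided round beaker 88 mm high, outer diameter 58 mm, wall 2 mm, floor 5 mm thick, about 0.15 kg; z is its axis, towards the mouth. It stands in one hole of the rack, its top 42 mm above the deck, with five nuts loose inside.
- cup_medium_center (a point): centre, half-way up, of the middle-sized measure, same shape, 75 mm high, diameter 49 mm, with two nuts; to be left in the rack.
- cup_small_center (a point): centre, half-way up, of the smallest measure, same shape, 63 mm high, diameter 42 mm, with two nuts; to be left in the rack.
- cup_large: the same largest measure, origin at the centre of the underside of its foot, z towards its mouth.
- bowl_top (a point): centre of the mouth of the round steel mixing bowl, 75 mm above the bench; rim diameter 130 mm, 75 mm high, narrowing to the foot, 0.5 kg, loose, standing right of the rack; the bench between the rack and the bowl, right in front of the robot (about 0.4 to 0.5 m out), is always clear.
- nut_1: one of the five hard round nuts (23 mm long, 20 mm thick, 10 g) that lie in the largest measure at the start; they roll out when its mouth is tipped some 10 degrees or more below level. Origin at the nut's centre.
- nut_2: one of the five hard round nuts (23 mm long, 20 mm thick, 10 g) that lie in the largest measure at the start; they roll out when its mouth is tipped some 10 degrees or more below level. Origin at the nut's centre.
- nut_3: one of the five hard round nuts (23 mm long, 20 mm thick, 10 g) that lie in the largest measure at the start; they roll out when its mouth is tipped some 10 degrees or more below level. Origin at the nut's centre.
- nut_4: one of the five hard round nuts (23 mm long, 20 mm thick, 10 g) that lie in the largest measure at the start; they roll out when its mouth is tipped some 10 degrees or more below level. Origin at the nut's centre.
- nut_5: one of the five hard round nuts (23 mm long, 20 mm thick, 10 g) that lie in the largest measure at the start; they roll out when its mouth is tipped some 10 degrees or more below level. Origin at the nut's centre.
There are look-alikes about, which are no part of the job. Leave any green look-alike of the cup_large alone.

How it is judged:
By the outcome, as a careful person would: the job done as asked, in the order asked, and still so for the second after the job is handed in, with the robot touching nothing.
It also fails if it takes over 64 s, if anything falls off the work surface, if the arm or the gripper's body presses on something with over 40 N, if the wrist force passes 120 N, or if a joint passes its speed limit or range.

## Working session

There is one attempt and no reset: what is moved stays moved. The work goes in short steps, Python scripts to look and compute and a tool call to move; the robot and the scene stay as the last step left them, time stands still between calls to the robot, and variables do not carry over. Pictures are saved under pics/ and viewed, about 8 in all and at most 12, crops included, and the job is handed in when it is done.

Besides the shell and the picture viewer there is one more tool, called after "Emit:" as name(argument=value, ...), one argument or row to a line, values as JSON. drive_tool: Moves the arm, as the interface text tells. Its arguments: {"type":"object","properties":{"targets":{"type":"array"}},"required":["targets"]}

```bash
mkdir -p pics
python3 - <<'E'
from workcell import arm
import cv2,numpy as np
s=arm.read_state();print(s)
ims=[]
for n in("scene","side"):
    d=arm.get_image(n);np.savez(f"{n}0.npz",**d)
    cv2.imwrite(f"pics/{n}0.png",d["pixels"][:,:,::-1])
    print(n,d["fx"],d["cx"],d["cy"],np.linalg.inv(d["camera_from_world"]).round(2))
E
```

```text
{'clock': 0.0, 'qpos': array([ 1.09109968,  0.46947143, -0.04858815,  1.5336932 ,  0.02411603,
        1.14100504, -0.08234116]), 'joint_vel': array([ 0.00180447, -0.00049235, -0.00017428,  0.00021823,  0.00024192,
       -0.0002752 ,  0.00083586]), 'effort': array([-1.54693139e-04, -5.10308969e+01, -4.67664062e-02, -2.37714887e+01,
        1.06240885e-02,  7.52538879e-03, -1.18678426e-05]), 'tcp_pos': array([ 293.84247851, -607.05825884,  241.2414803 ]), 'tool_rot': array([-3.06026007e+00, -7.01686752e-01,  8.37093475e-04]), 'ft_force': array([0.26986159, 0.09183498, 0.87422725]), 'wrist_torque': array([-0.05081883,  0.01312347, -0.01926498]), 'opening': 85.61236985762233}
scene 438.46456456920896 268.3308401718183 211.44083694824627 [[-7.8000e-01 -4.1000e-01  4.7000e-01 -4.4210e+01]
 [-6.2000e-01  4.9000e-01 -6.1000e-01  8.2731e+02]
 [ 2.0000e-02 -7.7000e-01 -6.3000e-01  8.3595e+02]
 [ 0.0000e+00  0.0000e+00  0.0000e+00  1.0000e+00]]
side 453.0598264440802 278.7195198252781 207.40672833000312 [[-8.6000e-01 -3.1000e-01  4.1000e-01  6.3100e+00]
 [-5.1000e-01  5.4000e-01 -6.7000e-01  9.1525e+02]
 [-2.0000e-02 -7.8000e-01 -6.2000e-01  8.4181e+02]
 [ 0.0000e+00  0.0000e+00  0.0000e+00  1.0000e+00]]
```

View pics/scene0.png

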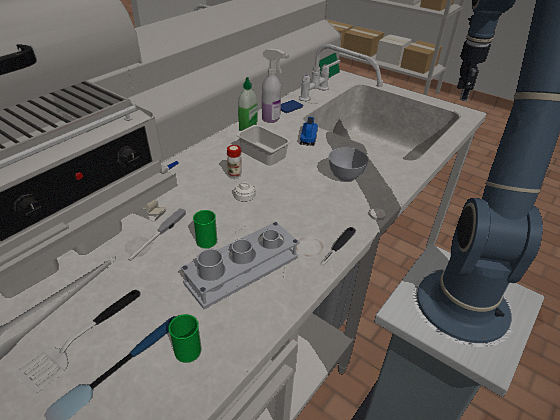

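View pics/side0.png

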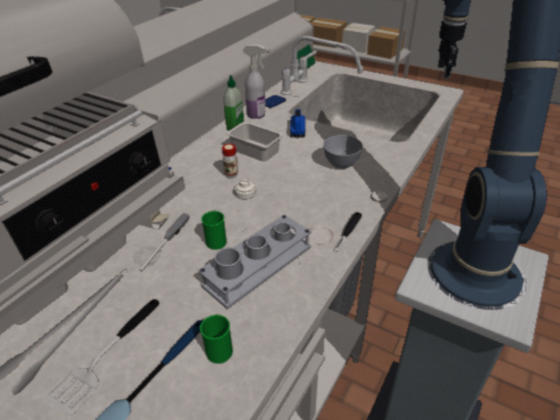

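The scene view shows the rack at about (240,265), with the large measure at its left end near (210,262), the bowl at (348,162), and green cups at (205,230) and (185,338). Next I measure these.

```bash
cat > h.py <<'E'
import numpy as np,cv2
def cloud(d):
    z=d["range_z"].astype(float);v,u=np.mgrid[:z.shape[0],:z.shape[1]]
    P=np.stack([(u-d["cx"])/d["fx"]*z,(v-d["cy"])/d["fy"]*z,z],-1)
    W=np.linalg.inv(d["camera_from_world"]);P=P@W[:3,:3].T+W[:3,3];P[z<=0]=np.nan
    return P
def ray(d,u,v,h):
    W=np.linalg.inv(d["camera_from_world"]);r=W[:3,:3]@[(u-d["cx"])/d["fx"],(v-d["cy"])/d["fy"],1]
    return W[:3,3]+r*(h-W[2,3])/r[2]
def circ(p):
    A=np.c_[2*p[:,:2],np.ones(len(p))];c=np.linalg.lstsq(A,(p[:,:2]**2).sum(1),rcond=None)[0]
    return c[:2],2*np.sqrt(c[2]+c[:2]@c[:2])
E
python3 - <<'E'
import numpy as np,cv2
from h import *
for n,px in(("scene",dict(L=(210,255,102),M=(242,246,89),S=(271,237,77),bowl=(348,158,75))),("side",dict(L=(230,258,102),M=(257,242,89),S=(284,230,77),bowl=(343,147,75)))):
    d=np.load(n+"0.npz");P=cloud(d)
    b=P[300:340,250:290,2];print(n,"bench z",np.nanmedian(b))
    for k,(u,v,h) in px.items():
        c=ray(d,u,v,h);print(k,c.round(0),end=" ")
        for _ in range(3):
            r=80 if k=="bowl" else 40
            m=(np.hypot(P[...,0]-c[0],P[...,1]-c[1])<r)&(np.abs(P[...,2]-h)<6)
            q=P[m]
            if len(q)<8: break
            cc,D=circ(q);c=np.r_[cc,h]
        print(c.round(1),len(q),round(D,1), "maxz",np.percentile(q[:,2],98))
    im=d["pixels"].astype(int);g=((im[...,1]>im[...,0]+40)&(im[...,1]>im[...,2]+30)).astype(np.uint8)
    nn,l,st,ce=cv2.connectedComponentsWithStats(g)
    for i in range(1,nn):
        if st[i,4]>200:
            q=P[l==i];print("green",ce[i].round(),np.nanmedian(q,0).round(),np.nanmax(q[:,2]))
    m=(np.abs(P[...,2]-60)<5)&(P[...,1]>0)&(P[...,0]>300)&(P[...,0]<800)
    m[:200]=0;q=P[m][:,:2].astype(np.float32);r=cv2.minAreaRect(q);print("deck",r,len(q))
    # bgr crop
im=cv2.imread("pics/scene0.png")[170:320,160:400];cv2.imwrite("pics/c1.png",cv2.resize(im,None,fx=3.3,fy=3.3,interpolation=cv2.INTER_CUBIC))
E
```

```text
scene bench z -0.19251346799688918
L [509. 334. 102.] [503.4 341.  102. ] 154 56.5 maxz 105.06642271124952
M [480. 254.  89.] [481.1 253.8  89. ] 115 47.9 maxz 91.4829864463585
S [453. 172.  77.] [459.  166.7  77. ] 99 40.5 maxz 80.26476869895808
bowl [ 496. -283.   75.] [ 497.4 -285.4   75. ] 182 125.7 maxz 77.76717687916158
green [246. 117.] [ 941. -293.   59.] 103.85608081062617
green [205. 228.] [621. 243.  60.] 91.52130247674802
green [185. 337.] [412. 508.  57.] 92.30676784901777
deck ((441.6318359375, 313.4595642089844), (279.41546630859375, 406.0589599609375), 33.233177185058594) 2512
side bench z 0.6858600923441145
L [495. 341. 102.] [502.9 340.8 102. ] 163 56.2 maxz 104.88662166552216
M [478. 254.  89.] [480.6 254.1  89. ] 120 47.7 maxz 92.8181971346505
S [450. 172.  77.] [458.4 166.9  77. ] 96 39.9 maxz 81.34512502122881
bowl [ 489. -275.   75.] [ 496.2 -285.2   75. ] 190 125.0 maxz 78.45320983063303
green [214. 229.] [619. 242.  60.] 93.37440290622396
green [216. 338.] [412. 509.  59.] 92.3816867583156
deck ((441.0252990722656, 314.04217529296875), (278.8819580078125, 404.7228088378906), 33.61919021606445) 2466
```

View pics/c1.png

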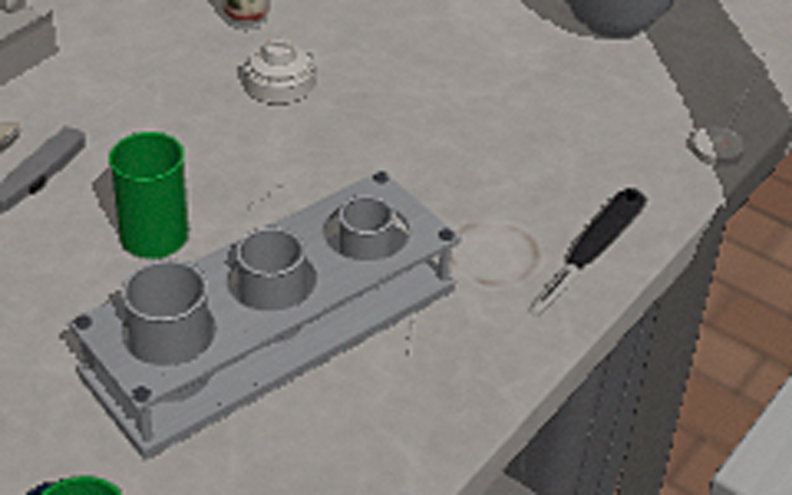

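Emit:
drive_tool(
  targets=[
    {"dr": [0,0,0],"slide": [0.02,-0.0215,0],"jaw": 0.085},
    {"dr": [0,0,-5],"slide": [0.04,-0.043,0],"jaw": 0.085},
    {"dr": [0,0,0],"slide": [0.036,-0.046,0],"jaw": 0.085},
    {"dr": [0,0,0],"slide": [0.036,-0.046,0],"jaw": 0.085},
    {"dr": [0,0,0],"slide": [0.036,-0.046,0],"jaw": 0.085},
    {"dr": [0,0,0],"slide": [0.036,-0.046,0],"jaw": 0.085},
    {"dr": [0,0,0],"slide": [0.036,-0.046,0],"jaw": 0.085},
    {"dr": [0,0,0],"slide": [0.036,-0.046,0],"jaw": 0.085},
    {"dr": [0,0,0],"slide": [0.036,-0.046,0],"jaw": 0.085},
    {"dr": [0,0,0],"slide": [0.036,-0.046,0],"jaw": 0.085},
  ],
)

```text
clock: 1.35
tcp_pos: [378.5, -57.9, 242.3]
tool_rot: [3.028, 0.834, 0.0]
ft_force: [0.9, 0.6, 0.1]
opening: 85.0
```

```bash
cat >> h.py <<'E'
from scipy.spatial.transform import Rotation as Ro
def togo(s,pos,xax,zax):
    """shift in current tool axes (mm) and rotation vec (deg, tool axes) to a pose: TCP pos, tool x & z directions"""
    R=Ro.from_rotvec(s["tool_rot"]).as_matrix();z=np.array(zax,float);z/=np.linalg.norm(z);x=np.array(xax,float);x-=z*(x@z);x/=np.linalg.norm(x)
    T=np.c_[x,np.cross(z,x),z];d=R.T@(np.array(pos)-s["tcp_pos"])
    print("clock",s["clock"],"tcp",s["tcp_pos"].round(1),"q",s["qpos"].round(3),"open",round(s["opening"],1),"F",s["ft_force"].round(1))
    print("R\n",R.round(3),"\nslide",d.round(1),"dr",np.degrees(Ro.from_matrix(R.T@T).as_rotvec()).round(1))
    print("slide in target axes",(T.T@(np.array(pos)-s["tcp_pos"])).round(1))
E
python3 - <<'E'
from h import *;from workcell import arm
print([a for a in dir(arm) if a[0]!='_'])
togo(arm.read_state(),[503,341,200],[.245,.97,0],[0,0,-1])
E
```

```text
['PlanningError', 'get_image', 'read_state', 'sign_off', 'tcp_to_tips']
clock 1.35 tcp [378.5 -57.9 242.3] q [ 5.130e-01  3.000e-03 -4.650e-01  2.145e+00  2.000e-03  9.940e-01
 -9.860e-01] open 85.0 F [0.9 0.6 0.1]
R
 [[ 0.859  0.512  0.   ]
 [ 0.512 -0.859 -0.   ]
 [ 0.     0.001 -1.   ]] 
slide [ 311.3 -278.9   42.2] dr [  0.   0. -45.]
slide in target axes [417.3  23.   42.3]
```

Emit:
drive_tool(
  targets=[
    {"dr": [0,0,-9],"slide": [0.03,0,0],"jaw": 0.085},
    {"dr": [0,0,-9],"slide": [0.03,0,0],"jaw": 0.085},
    {"dr": [0,0,-9],"slide": [0.03,0,0],"jaw": 0.085},
    {"dr": [0,0,-9],"slide": [0.03,0,0],"jaw": 0.085},
    {"dr": [0,0,-9],"slide": [0.03,0,0],"jaw": 0.085},
    {"dr": [0,0,0],"slide": [0.057,-0.009,0.005],"jaw": 0.085},
    {"dr": [0,0,0],"slide": [0.057,-0.009,0.005],"jaw": 0.085},
    {"dr": [0,0,0],"slide": [0.057,-0.009,0.005],"jaw": 0.085},
    {"dr": [0,0,0],"slide": [0.057,-0.009,0.005],"jaw": 0.085},
    {"dr": [0,0,0],"slide": [0.057,-0.009,0.005],"jaw": 0.085},
  ],
)

```text
clock: 2.6
tcp_pos: [501.3, 339.1, 216.6]
tool_rot: [2.479, 1.929, -0.001]
ft_force: [0.3, -0.3, 0.0]
opening: 85.2
```

Run:
```python
from h import *;from workcell import arm
s=arm.read_state();togo(s,[503,341,80],[.245,.97,0],[0,0,-1])
d=arm.get_image("wrist");P=cloud(d);cv2.imwrite("pics/w1.png",d["pixels"][:,:,::-1])
for k,h,c in(("L",102,(503,341)),("M",89,(481,254))):
    m=(np.hypot(P[...,0]-c[0],P[...,1]-c[1])<38)&(np.abs(P[...,2]-h)<5);q=P[m]
    if len(q)>8: print(k,len(q),circ(q),np.percentile(q[:,2],90))
```

```text
clock 2.6 tcp [501.3 339.1 216.6] q [-0.17   0.462 -0.673  1.706  0.32   1.086 -1.191] open 85.2 F [ 0.3 -0.3  0. ]
R
 [[ 0.245  0.969 -0.   ]
 [ 0.969 -0.245 -0.001]
 [-0.001 -0.    -1.   ]] 
slide [  2.4   1.2 136.6] dr [-0.   0.1 -0. ]
slide in target axes [  2.3   1.2 136.6]
L 1005 (array([505.21691233, 341.69816378]), np.float64(56.57779776851273)) 102.57829898810076
M 667 (array([483.04351725, 254.82068654]), np.float64(47.946789304305035)) 89.20329277087609
```

View pics/w1.png

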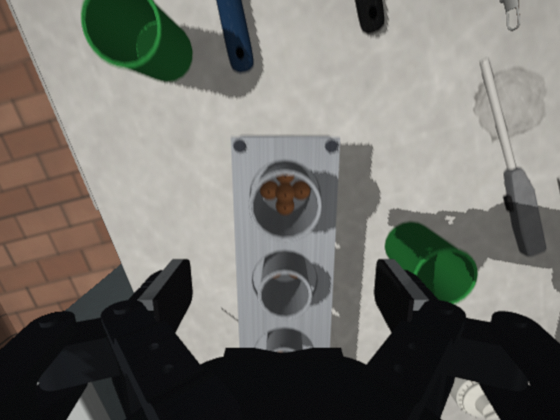

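Wrist view: the large measure is at about (285,195) with its five nuts, and the smaller ones are below it. The jaws straddle the short side and are clear of the green cups. Next: descend and grip.

Emit:
drive_tool(
  targets=[
    {"dr": [0,0,0],"slide": [0.003,0.002,0.03],"jaw": 0.085},
    {"dr": [0,0,0],"slide": [0,0,0.04],"jaw": 0.085},
    {"dr": [0,0,0],"slide": [0,0,0.04],"jaw": 0.085},
    {"dr": [0,0,0],"slide": [0,0,0.024],"jaw": 0.085},
    {"dr": [0,0,0],"slide": [0,0,0],"jaw": 0.085},
    {"dr": [0,0,0],"slide": [0,0,0],"jaw": 0.045},
    {"dr": [0,0,0],"slide": [0,0,0],"jaw": 0.045},
    {"dr": [0,0,0],"slide": [0,0,0],"jaw": 0.045},
    {"dr": [0,0,0],"slide": [0,0,0],"jaw": 0.045},
    {"dr": [0,0,0],"slide": [0,0,0],"jaw": 0.045},
  ],
)

```text
clock: 3.9
tcp_pos: [504.5, 341.1, 85.1]
tool_rot: [2.478, 1.931, 0.005]
ft_force: [-0.6, 0.6, 6.7]
opening: 55.5
```

Emit:
drive_tool(
  targets=[
    {"dr": [0,0,0],"slide": [0,0,-0.01],"jaw": 0.045},
    {"dr": [0,0,0],"slide": [0,0,-0.015],"jaw": 0.045},
    {"dr": [0,0,0],"slide": [0,0,-0.02],"jaw": 0.045},
    {"dr": [0,0,0],"slide": [0,0,-0.025],"jaw": 0.045},
    {"dr": [0,0,0],"slide": [0,0,-0.03],"jaw": 0.045},
    {"dr": [0,0,0],"slide": [0,0,-0.03],"jaw": 0.045},
    {"dr": [0,0,0],"slide": [0,0,0],"jaw": 0.045},
  ],
)

```text
clock: 4.78
tcp_pos: [505.0, 341.5, 217.0]
tool_rot: [2.478, 1.93, 0.01]
ft_force: [0.7, 0.8, -1.6]
opening: 55.3
```

Run:
```python
from h import *;from workcell import arm
s=arm.read_state();togo(s,[490,-30,216],[.245,.97,0],[0,0,-1])
d=arm.get_image("scene");P=cloud(d);im=d["pixels"][:,:,::-1]
cv2.imwrite("pics/s1.png",cv2.resize(im[100:340,130:410],None,fx=2.5,fy=2.5))
```

```text
clock 4.775 tcp [505.  341.5 217. ] q [-0.17   0.466 -0.675  1.701  0.325  1.082 -1.193] open 55.3 F [ 0.7  0.8 -1.6]
R
 [[ 0.245  0.97   0.005]
 [ 0.97  -0.245  0.004]
 [ 0.005  0.004 -1.   ]] 
slide [-363.8   76.5   -0.5] dr [ 0.3 -0.3 -0. ]
slide in target axes [-363.8   76.5    1. ]
```

View pics/s1.png

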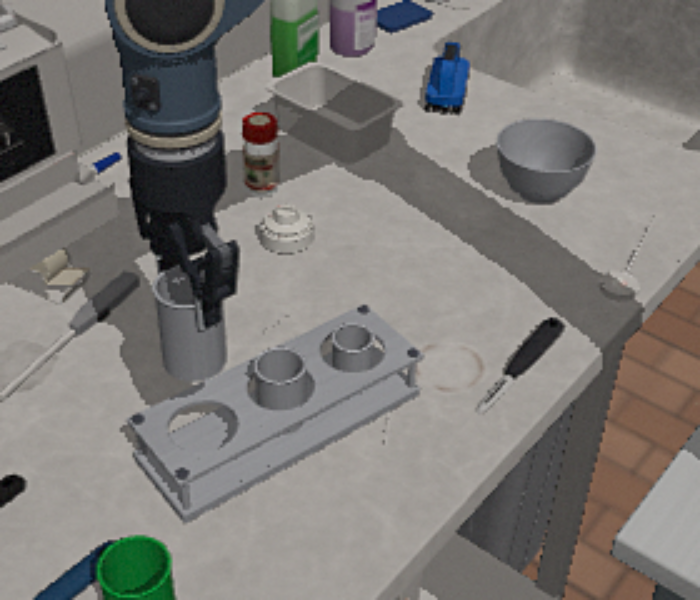

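Picture: the measure is lifted clear at (190,320) in the crop and the other two are still in the rack. I'll identify the arm's kinematic signs from the logged states to pick the side for the tilted grasp.

```bash
cat > fk.py <<'E'
import numpy as np,itertools
from scipy.spatial.transform import Rotation as Ro
S=[([1.0911,.46947,-.04859,1.53369,.02412,1.141,-.08234],[293.84,-607.06,241.24],[-3.06026,-.701687,.000837]),
([.513,.003,-.465,2.145,.002,.994,-.986],[378.5,-57.9,242.3],[3.028,.834,0]),
([-.17,.462,-.673,1.706,.32,1.086,-1.191],[501.3,339.1,216.6],[2.479,1.929,-.001]),
([-.17,.466,-.675,1.701,.325,1.082,-1.193],[505,341.5,217],[2.478,1.93,.01])]
def chain(q,sg):
    R=Ro.identity();o=[]
    for a,b,x in zip("zyzyzyz",sg,q): R=R*Ro.from_euler(a,b*x);o.append(R)
    return o
E
python3 - <<'E'
from fk import *
r=[]
for sg in itertools.product((1,-1),repeat=7):
    C=[chain(q,sg)[-1].inv()*Ro.from_rotvec(v) for q,_,v in S]
    r.append((max((C[0].inv()*c).magnitude() for c in C),sg,C[0].as_rotvec()))
r.sort(key=lambda t:t[0])
for t in r[:6]: print(t)
E
```

```text
(0.0008092334830518638, (-1, 1, -1, 1, -1, 1, -1), array([6.10312368e-06, 9.45399024e-06, 1.57080024e+00]))
(0.016315869734384383, (-1, -1, -1, -1, -1, -1, -1), array([0.00326071, 0.00297141, 1.57079799]))
(0.6165375163339516, (-1, -1, -1, -1, 1, -1, -1), array([-0.02812429,  0.03998498,  1.55033529]))
(0.624732906876747, (-1, 1, -1, 1, 1, 1, -1), array([ 0.03141171, -0.03704616,  1.55042607]))
(0.6514726413162166, (1, -1, -1, -1, -1, -1, 1), array([-1.58540509e-03, -1.72000525e-03, -2.36550264e+00]))
(0.6514845263449732, (1, 1, -1, 1, -1, 1, 1), array([ 0.00329305, -0.00307228, -2.36550366]))
```

```bash
cat >> fk.py <<'E'
from scipy.optimize import least_squares
SG=(-1,1,-1,1,-1,1,-1)
LO=np.array([-2.59,-.33,-1.39,.1,-1.04,.21,-2.66]);HI=np.array([2.59,1.99,1.29,2.45,4.18,1.99,2.66])
def rows(q):
    R=[r.as_matrix() for r in chain(q,SG)]
    z=np.array([[0,0,1.]]).T
    return np.hstack([z,R[1][:,2:3],R[3][:,2:3],R[5][:,2:3],R[3][:,0:1],R[5][:,0:1],R[1][:,1:2],R[3][:,1:2],R[5][:,1:2],R[2][:,0:1]])
def fit(S):
    A=np.vstack([rows(q) for q,_,_ in S]);b=np.hstack([p for _,p,_ in S])
    w=np.array([.003]*4+[.03]*6);p0=np.array([330,400,400,300,0,0,0,0,0,0.])
    return p0+np.linalg.lstsq(np.vstack([A,np.diag(w)]),np.r_[b-A@p0,w*0],rcond=None)[0],A,b
L,A,b=fit(S)
def fk(q): return rows(q)@L,(chain(q,SG)[-1]*Ro.from_euler('z',np.pi/2))
def ik(pos,T,q0,reg=.02):
    def f(q):
        p,R=fk(q);return np.r_[(p-pos)/100,(R.inv()*T).as_rotvec()*3,reg*(q-q0)]
    s=least_squares(f,np.clip(q0,LO+.01,HI-.01),bounds=(LO,HI));return s.x,np.linalg.norm(f(s.x)[:3])*100,np.linalg.norm(f(s.x)[3:6])/3
def mat(x,z):
    z=np.array(z,float);z/=np.linalg.norm(z);x=np.array(x,float);x-=z*(x@z);x/=np.linalg.norm(x)
    return Ro.from_matrix(np.c_[x,np.cross(z,x),z])
E
python3 - <<'E'
from fk import *
np.set_printoptions(suppress=True,precision=2)
print(L);print((A@L-b))
q0=np.array(S[-1][0])
for az in(-90,-70,-45,-110):
  for th in(15,25):
    a,t=np.radians([az,th]);z=[np.cos(t)*np.cos(a),np.cos(t)*np.sin(a),-np.sin(t)]
    for sx in(1,-1):
      T=mat([0,0,sx],z)
      for P in([490,-30,46],):
        best=min((ik(np.array(P),T,np.array([q0[0],.5,g3,1.6,g5,1.2,g7])) for g3 in(-.6,.3) for g5 in(.3,1.6,3) for g7 in(-1.5,0,1.5)),key=lambda r:r[1]+100*r[2])
        print(az,th,sx,best[0],round(best[1],1),round(best[2],3))
E
```

```text
[281.04 554.35 465.94 339.67  -0.86  -0.46 -26.84 -15.78   0.56  -0.05]
[ 0.05  0.05 -0.03 -0.01 -0.06 -0.01  0.14 -0.13  0.22 -0.12  0.15 -0.18]
-90 15 1 [-0.7   0.99  0.1   1.92  0.87  1.39  1.81] 0.0 0.0
-90 15 -1 [-0.71  0.99  0.12  1.92  0.86  1.37 -1.32] 0.0 0.0
-90 25 1 [-0.64  0.88  0.06  1.97  0.86  1.27  1.85] 0.0 0.0
-90 25 -1 [-0.66  0.88  0.09  1.98  0.85  1.26 -1.28] 0.0 0.0
-70 15 1 [-0.4   1.   -0.4   2.14  1.31  1.64  1.52] 0.0 0.0
-70 15 -1 [-0.4   1.   -0.39  2.14  1.31  1.63 -1.62] 0.0 0.0
-70 25 1 [-0.31  0.89 -0.47  2.18  1.32  1.51  1.6 ] 0.0 0.0
-70 25 -1 [-0.31  0.89 -0.46  2.18  1.32  1.51 -1.54] 0.0 0.0
-45 15 1 [-0.54  1.02 -0.28  2.44  1.67  1.57  1.3 ] 0.0 0.0
-45 15 -1 [-0.45  1.04 -0.38  2.43  1.68  1.67 -1.82] 0.0 0.0
-45 25 1 [-0.12  0.99 -0.71  2.45  1.76  1.73  1.53] 0.2 0.001
-45 25 -1 [-0.01  1.07 -0.84  2.45  1.79  1.87 -1.57] 0.1 0.0
-110 15 1 [-0.57  1.04  0.11  1.7   0.64  1.56  1.89] 0.0 0.0
-110 15 -1 [-0.59  1.05  0.14  1.7   0.63  1.55 -1.23] 0.0 0.0
-110 25 1 [-0.53  0.94  0.08  1.76  0.63  1.44  1.91] 0.0 0.0
-110 25 -1 [-0.55  0.94  0.11  1.77  0.61  1.43 -1.22] 0.0 0.0
```

Emit:
drive_tool(
  targets=[
    {"dr": [0,0,0],"slide": [-0.025,0.005,0],"jaw": 0.045},
    {"dr": [0,0,0],"slide": [-0.05,0.011,0],"jaw": 0.045},
    {"dr": [0,0,0],"slide": [-0.05,0.011,0],"jaw": 0.045},
    {"dr": [0,0,0],"slide": [-0.05,0.011,0],"jaw": 0.045},
    {"dr": [0,0,0],"slide": [-0.05,0.011,0],"jaw": 0.045},
    {"dr": [0,0,0],"slide": [-0.05,0.011,0],"jaw": 0.045},
    {"dr": [0,0,0],"slide": [-0.05,0.011,0],"jaw": 0.045},
    {"dr": [0,0,0],"slide": [-0.05,0.011,0.005],"jaw": 0.045},
    {"dr": [0,0,0],"slide": [-0.05,0.011,0.015],"jaw": 0.045},
    {"dr": [0,0,0],"slide": [-0.026,0.005,0.02],"jaw": 0.045},
  ],
)

```text
clock: 6.08
tcp_pos: [487.3, -124.6, 172.1]
tool_rot: [-2.483, -1.925, 0.003]
ft_force: [-0.8, 0.8, -1.4]
opening: 55.4
```

Run:
```python
from h import *;from workcell import arm
s=arm.read_state();togo(s,[490,-120,73],[.245,.97,0],[0,0,-1])
d=arm.get_image("scene");P=cloud(d);cv2.imwrite("pics/s2.png",d["pixels"][:,:,::-1])
m=(np.abs(P[...,0]-490)<60)&(np.abs(P[...,1]+120)<60)&(P[...,2]>40)&(P[...,2]<120)
q=P[m];print(len(q),np.percentile(q[:,2],[1,5,20]) if len(q) else 0)
m=(np.abs(P[...,0]-490)<70)&(np.abs(P[...,1]+120)<60)&(P[...,2]<30);print("bench",m.sum(),np.percentile(P[m][:,2],[5,50,95,99]))
```

```text
clock 6.075 tcp [ 487.3 -124.6  172.1] q [ 0.625  0.322 -0.553  1.987  0.217  0.891 -0.294] open 55.4 F [-0.8  0.8 -1.4]
R
 [[ 0.249  0.969 -0.001]
 [ 0.969 -0.249 -0.001]
 [-0.001 -0.001 -1.   ]] 
slide [ 5.2  1.6 99.1] dr [-0.1  0.1 -0.2]
slide in target axes [ 5.1  1.5 99.1]
97 [102.16565689 104.13884677 106.52971013]
bench 1386 [-5.80005063e+02 -5.10248558e-01  2.78342060e+00  3.88552872e+00]
```

Emit:
drive_tool(
  targets=[
    {"dr": [0,0,0],"slide": [0,0,0.03],"jaw": 0.045},
    {"dr": [0,0,0],"slide": [0,0,0.03],"jaw": 0.045},
    {"dr": [0,0,0],"slide": [0,0,0.025],"jaw": 0.045},
    {"dr": [0,0,0],"slide": [0,0,0.008],"jaw": 0.045},
    {"dr": [0,0,0],"slide": [0,0,0.004],"jaw": 0.045},
    {"dr": [0,0,0],"slide": [0,0,0.002],"jaw": 0.045},
    {"dr": [0,0,0],"slide": [0,0,0.001],"jaw": 0.045},
    {"dr": [0,0,0],"slide": [0,0,0],"jaw": 0.045},
  ],
)

```text
clock: 7.12
tcp_pos: [488.8, -121.2, 73.8]
tool_rot: [2.478, 1.93, 0.001]
ft_force: [0.4, 0.3, -1.1]
opening: 55.6
```

Emit:
drive_tool(
  targets=[
    {"dr": [0,0,0],"slide": [0,0,0.0015],"jaw": 0.045},
    {"dr": [0,0,0],"slide": [0,0,0.001],"jaw": 0.045},
    {"dr": [0,0,0],"slide": [0,0,0],"jaw": 0.045},
  ],
)

```text
clock: 7.5
tcp_pos: [488.6, -121.2, 71.1]
tool_rot: [2.478, 1.93, -0.0]
ft_force: [-1.4, 0.3, 2.0]
opening: 55.4
```

Emit:
drive_tool(
  targets=[
    {"dr": [0,0,0],"slide": [0,0,0.0005],"jaw": 0.06},
    {"dr": [0,0,0],"slide": [0,0,0],"jaw": 0.07},
    {"dr": [0,0,0],"slide": [0,0,0],"jaw": 0.085},
    {"dr": [0,0,0],"slide": [0,0,0],"jaw": 0.085},
    {"dr": [0,0,0],"slide": [0,0,-0.02],"jaw": 0.085},
    {"dr": [0,0,0],"slide": [0,0,-0.04],"jaw": 0.085},
    {"dr": [0,0,0],"slide": [0,0,-0.05],"jaw": 0.085},
    {"dr": [0,0,0],"slide": [0,0,-0.03],"jaw": 0.085},
  ],
)

```text
clock: 8.5
tcp_pos: [489.3, -121.1, 212.7]
tool_rot: [2.476, 1.929, 0.003]
ft_force: [0.6, 0.4, 0.3]
opening: 85.0
```

Run:
```python
from h import *;from workcell import arm;import fk
s=arm.read_state();print(s["clock"],s["tcp_pos"],s["qpos"].round(3))
d=arm.get_image("side");P=cloud(d);cv2.imwrite("pics/sd3.png",d["pixels"][:,:,::-1])
for n in("scene","side","wrist"):
    d=arm.get_image(n);P=cloud(d)
    c=np.array([489,-121.])
    m=(np.hypot(P[...,0]-c[0],P[...,1]-c[1])<38)&(np.abs(P[...,2]-88)<5);q=P[m]
    if len(q)>8: print(n,len(q),circ(q),np.percentile(q[:,2],[50,90]))
    c=np.array([497,-285.]);m=(np.hypot(P[...,0]-c[0],P[...,1]-c[1])<75)&(np.abs(P[...,2]-75)<4);q=P[m]
    if len(q)>8: print("bowl",n,len(q),circ(q))
np.set_printoptions(suppress=True,precision=2)
p,R=fk.fk(s["qpos"]);print("fk err",p-s["tcp_pos"])
# approach path: step1 above, tilt
C=np.array([489,-121,46.])
t=np.radians(20);z=np.array([0,-np.cos(t),-np.sin(t)]);T=fk.mat([0,0,-1],z)
q=s["qpos"]
R0=Ro.from_rotvec(s["tool_rot"])
from scipy.spatial.transform import Slerp
sl=Slerp([0,1],Ro.concatenate([R0,T]))
pre=C-z*(-8)-z*130   # TCP such that grasp point (8 behind) is 130 back
hi=C-z*200+[0,0,60]
for f in np.linspace(.1,1,10):
    q,e,er=fk.ik(s["tcp_pos"]*(1-f)+hi*f,sl(f),q,.02);
print("hi",hi,q,e,er)
for nm,pp in(("pre",pre),("grasp",C+8*z)):
    q,e,er=fk.ik(pp,T,q);print(nm,pp,q,e,er)
# pour
for P1 in([430,-285,160],):
  for al in range(0,151,10):
    rr=Ro.from_rotvec(np.radians(al)*-z)
    q,e,er=fk.ik(np.array(P1)*1.+8*z,rr*T,q)
    if al%30==0:
        c=rr.apply([0,0,1]);lip=-np.array([0,0,1.])+c*c[2]*1;lip/=max(np.linalg.norm(lip),1e-6)
        print(al,q,round(e,1),round(er,3),"c",c,"lip off",44*c+27*lip)
```

```text
8.5 [ 489.29191261 -121.07370591  212.74424646] [ 0.648  0.273 -0.579  1.943  0.18   0.973 -0.263]
scene 89 (array([ 487.73667141, -120.85508706]), np.float64(56.58110288940047)) [86.71151751 89.4199709 ]
bowl scene 148 (array([ 497.45662879, -285.60913005]), np.float64(125.20322639948681))
side 85 (array([ 486.34172082, -120.19643461]), np.float64(56.2431939090142)) [87.5924511  90.14615962]
bowl side 154 (array([ 496.56192723, -285.38403975]), np.float64(124.88192295769495))
wrist 939 (array([ 489.17454626, -120.31785234]), np.float64(56.60456759257294)) [87.59758419 88.65235211]
bowl wrist 550 (array([ 499.53270293, -284.14017396]), np.float64(124.62667628644127))
fk err [ 0.05 -0.03 -0.04]
hi [489.    66.94 174.4 ] [-0.43  0.79 -0.42  1.82  0.9   1.81 -1.33] 0.001294349945242708 7.448475032753155e-06
pre [489.    -6.36  87.73] [-0.36  0.9  -0.38  1.92  1.    1.66 -1.43] 0.0026838551983501633 9.92554744015244e-06
grasp [ 489.   -128.52   43.26] [-0.22  0.94 -0.3   2.03  1.18  1.51 -1.48] 0.0031521149543166553 1.3404590214511336e-05
0 [ 0.01  0.64 -0.2   2.28  1.37  1.38 -1.36] 0.0 0.0 c [0. 0. 1.] lip off [ 0.  0. 44.]
30 [ 0.02  0.64 -0.22  2.28  1.37  1.39 -0.84] 0.0 0.0 c [0.47 0.04 0.88] lip off [44.38  4.07 26.06]
60 [ 0.03  0.64 -0.23  2.28  1.37  1.4  -0.31] 0.0 0.0 c [0.81 0.16 0.56] lip off [50.6   9.99  2.18]
90 [ 0.04  0.64 -0.25  2.28  1.38  1.41  0.21] 0.0 0.0 c [0.94 0.32 0.12] lip off [ 44.33  15.16 -21.67]
120 [ 0.05  0.65 -0.26  2.28  1.38  1.42  0.73] 0.0 0.0 c [ 0.81  0.48 -0.32] lip off [ 28.27  16.75 -39.82]
150 [ 0.06  0.65 -0.27  2.28  1.38  1.42  1.26] 0.0 0.0 c [ 0.47  0.6  -0.65] lip off [  9.89  12.62 -49.07]
```

View pics/sd3.png

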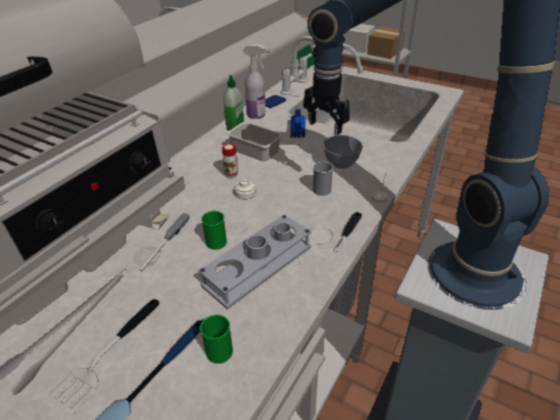

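Picture: the large measure stands at (322,178) next to the bowl at (343,150), and the fits put its centre at (489,-120.5). I'll plan the tilted side approach with azimuth -80°, 20° below level.

```bash
cat > plan.py <<'E'
from h import *;import fk
from scipy.spatial.transform import Slerp
np.set_printoptions(suppress=True,precision=2)
def dirv(az,th): a,t=np.radians([az,th]);return np.array([np.cos(t)*np.cos(a),np.cos(t)*np.sin(a),-np.sin(t)])
def plan(s,pos,T,n):
    R0=Ro.from_rotvec(s["tool_rot"]);rv=(R0.inv()*T).as_rotvec();p=s["tcp_pos"];st=(np.array(pos)-p)/n;q=s["qpos"]
    print("clock",s["clock"],"tcp",p,"q",q,"open",round(s["opening"],1),"F",s["ft_force"])
    print("dr/row",np.degrees(rv)/n)
    for i in range(n):
        R=R0*Ro.from_rotvec(rv*i/n);q,e,er=fk.ik(p+st*(i+1),R0*Ro.from_rotvec(rv*(i+1)/n),q)
        print(i,"slide",(R.inv().apply(st)).round(0),"ikerr",round(e+100*er,1))
    print("q end",q)
Z=dirv(-80,20);T=fk.mat([0,0,-1],Z);C=np.array([489,-120.5,46.])
E
python3 - <<'E'
from plan import *;from workcell import arm
s=arm.read_state();plan(s,C-Z*200+[0,0,60],T,10)
E
```

```text
clock 8.7 tcp [ 488.3  -121.25  210.32] q [ 0.65  0.28 -0.58  1.95  0.18  0.97 -0.26] open 85.1 F [-0.45 -0.94 -1.04]
dr/row [-1.47 -6.89 -2.11]
0 slide [17. -8.  4.] ikerr 0.0
1 slide [18. -7.  1.] ikerr 0.0
2 slide [18. -6. -1.] ikerr 0.0
3 slide [18. -6. -3.] ikerr 0.0
4 slide [18. -5. -6.] ikerr 0.0
5 slide [17. -4. -8.] ikerr 0.0
6 slide [ 16.  -3. -10.] ikerr 0.0
7 slide [ 15.  -2. -12.] ikerr 0.0
8 slide [ 13.  -2. -14.] ikerr 0.0
9 slide [ 12.  -1. -15.] ikerr 0.0
q end [-0.47  0.74 -0.49  1.99  0.97  1.75 -1.38]
```

Emit:
drive_tool(
  targets=[
    {"dr": [-1.5,-6.9,-2.1],"slide": [0.017,-0.008,0.002],"jaw": 0.085},
    {"dr": [-1.5,-6.9,-2.1],"slide": [0.018,-0.007,0.001],"jaw": 0.085},
    {"dr": [-1.5,-6.9,-2.1],"slide": [0.018,-0.006,-0.001],"jaw": 0.085},
    {"dr": [-1.5,-6.9,-2.1],"slide": [0.018,-0.006,-0.003],"jaw": 0.085},
    {"dr": [-1.5,-6.9,-2.1],"slide": [0.018,-0.005,-0.006],"jaw": 0.085},
    {"dr": [-1.5,-6.9,-2.1],"slide": [0.017,-0.004,-0.008],"jaw": 0.085},
    {"dr": [-1.5,-6.9,-2.1],"slide": [0.016,-0.003,-0.01],"jaw": 0.085},
    {"dr": [-1.5,-6.9,-2.1],"slide": [0.015,-0.002,-0.012],"jaw": 0.085},
    {"dr": [-1.5,-6.9,-2.1],"slide": [0.013,-0.002,-0.014],"jaw": 0.085},
    {"dr": [-1.5,-6.9,-2.1],"slide": [0.012,-0.001,-0.015],"jaw": 0.085},
  ],
)

```text
clock: 9.95
tcp_pos: [455.8, 65.6, 174.9]
tool_rot: [1.3, 1.555, -0.917]
ft_force: [-0.5, -0.2, -0.3]
opening: 85.3
```

Run:
```python
from plan import *;from workcell import arm
s=arm.read_state();plan(s,C-Z*120,T,4)
```

```text
clock 9.95 tcp [455.84  65.63 174.86] q [-0.38  0.67 -0.51  2.04  1.01  1.75 -1.34] open 85.3 F [-0.5  -0.21 -0.26]
dr/row [0.05 0.1  0.01]
0 slide [14. -0. 25.] ikerr 0.0
1 slide [14.  0. 25.] ikerr 0.0
2 slide [14.  0. 25.] ikerr 0.0
3 slide [14.  0. 25.] ikerr 0.0
q end [-0.37  0.88 -0.44  2.07  1.11  1.63 -1.51]
```

Emit:
drive_tool(
  targets=[
    {"dr": [0,0,0],"slide": [0.014,0,0.025],"jaw": 0.085},
    {"dr": [0.1,0.2,0],"slide": [0.014,0,0.025],"jaw": 0.085},
    {"dr": [0.1,0.2,0],"slide": [0.014,0,0.025],"jaw": 0.085},
    {"dr": [0,0,0],"slide": [0.014,0,0.025],"jaw": 0.085},
    {"dr": [0,0,0],"slide": [0,0,0],"jaw": 0.085},
  ],
)

```text
clock: 10.58
tcp_pos: [468.7, -12.1, 88.6]
tool_rot: [1.315, 1.557, -0.92]
ft_force: [0.4, -0.5, 0.3]
opening: 85.3
```

Run:
```python
from plan import *;from workcell import arm
s=arm.read_state();plan(s,C+Z*8,T,5)
d=arm.get_image("wrist");P=cloud(d);cv2.imwrite("pics/w4.png",d["pixels"][:,:,::-1])
c=C[:2];m=(np.hypot(P[...,0]-c[0],P[...,1]-c[1])<38)&(np.abs(P[...,2]-88)<5);q=P[m];print(len(q),circ(q) if len(q)>8 else 0)
```

```text
clock 10.575 tcp [468.73 -12.08  88.55] q [-0.29  0.8  -0.43  2.12  1.16  1.61 -1.45] open 85.3 F [ 0.41 -0.46  0.27]
dr/row [-0.08 -0.02 -0.02]
0 slide [ 0.  0. 25.] ikerr 0.0
1 slide [ 0.  0. 25.] ikerr 0.0
2 slide [ 0.  0. 25.] ikerr 0.0
3 slide [ 0.  0. 25.] ikerr 0.0
4 slide [ 0.  0. 25.] ikerr 0.0
q end [-0.21  0.93 -0.34  2.15  1.33  1.51 -1.55]
450 (array([ 488.74, -120.75]), np.float64(58.110286398811354))
```

View pics/w4.png

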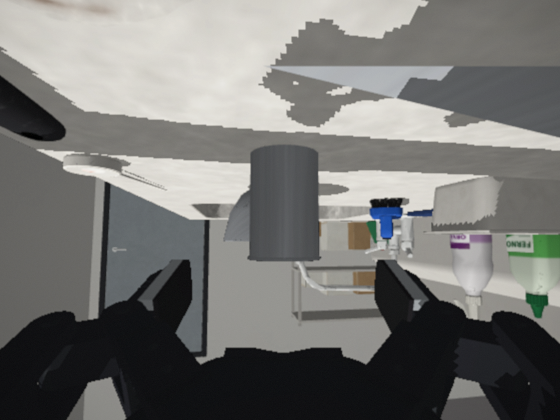

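The wrist view is inverted. The measure is at (284,203), centred between the open jaws. The camera may hang under the hand, so I'll check its clearance.

Run:
```python
from plan import *;from workcell import arm
s=arm.read_state();d=arm.get_image("wrist");W=np.linalg.inv(d["camera_from_world"])
print(W[:3,3],"in tool",Ro.from_rotvec(s["tool_rot"]).inv().apply(W[:3,3]-s["tcp_pos"]))
P=cloud(d);print("bowl depth n",np.isfinite(P).sum())
```

```text
[445.57 133.71  71.83] in tool [  66.72    0.95 -131.06]
bowl depth n 656034
```

```bash
sed -i 's/^Z=.*/Z=dirv(-80,22);T=fk.mat([0,0,-1],Z);C=np.array([489,-120.5,48.])/' plan.py
python3 - <<'E'
from plan import *;from workcell import arm
s=arm.read_state();plan(s,C+Z*8,T,6)
E
```

```text
clock 10.675 tcp [469.62  -9.18  89.57] q [-0.3   0.8  -0.44  2.12  1.15  1.61 -1.45] open 84.9 F [1.03 0.36 0.44]
dr/row [-0.02  0.29 -0.03]
0 slide [ 0.  0. 21.] ikerr 0.0
1 slide [-0.  0. 21.] ikerr 0.0
2 slide [-0. -0. 21.] ikerr 0.0
3 slide [-0. -0. 21.] ikerr 0.0
4 slide [-0. -0. 21.] ikerr 0.0
5 slide [-1. -0. 21.] ikerr 0.0
q end [-0.2   0.91 -0.36  2.15  1.33  1.48 -1.53]
```

Emit:
drive_tool(
  targets=[
    {"dr": [0,0.9,0],"slide": [0,0,0.02],"jaw": 0.085},
    {"dr": [0,0.9,0],"slide": [0,0,0.02],"jaw": 0.085},
    {"dr": [0,0,0],"slide": [0,0,0.02],"jaw": 0.085},
    {"dr": [0,0,0],"slide": [0,0,0.02],"jaw": 0.085},
    {"dr": [0,0,0],"slide": [0,0,0.02],"jaw": 0.085},
    {"dr": [0,0,0],"slide": [0,0,0],"jaw": 0.085},
  ],
)

```text
clock: 11.42
tcp_pos: [485.0, -102.2, 52.3]
tool_rot: [1.335, 1.582, -0.9]
ft_force: [-0.0, 0.3, 1.3]
opening: 84.8
```

Run:
```python
from plan import *;from workcell import arm
s=arm.read_state();plan(s,C+Z*8,T,1)
```

```text
clock 11.425 tcp [ 485.01 -102.18   52.35] q [-0.16  0.83 -0.36  2.17  1.33  1.48 -1.47] open 84.8 F [-0.04  0.3   1.27]
dr/row [-0.24  0.03 -0.14]
0 slide [-3.  1. 27.] ikerr 0.0
q end [-0.19  0.91 -0.36  2.15  1.33  1.49 -1.53]
```

Emit:
drive_tool(
  targets=[
    {"dr": [0,0,0],"slide": [-0.001,0.001,0.012],"jaw": 0.085},
    {"dr": [0,0,0],"slide": [-0.001,0,0.013],"jaw": 0.085},
    {"dr": [0,0,0],"slide": [0,0,0],"jaw": 0.085},
    {"dr": [0,0,0],"slide": [0,0,0],"jaw": 0.07},
    {"dr": [0,0,0],"slide": [0,0,0],"jaw": 0.06},
    {"dr": [0,0,0],"slide": [0,0,0],"jaw": 0.045},
    {"dr": [0,0,0],"slide": [0,0,0],"jaw": 0.045},
    {"dr": [0,0,0],"slide": [0,0,0],"jaw": 0.045},
    {"dr": [0,0,0],"slide": [0,0,0],"jaw": 0.045},
  ],
)

```text
clock: 12.55
tcp_pos: [490.8, -123.4, 45.6]
tool_rot: [1.333, 1.583, -0.896]
ft_force: [-2.2, 2.8, 4.4]
opening: 56.7
```

Run:
```python
from plan import *;from workcell import arm
s=arm.read_state();plan(s,C+Z*8+[0,0,130],T,1)
d=arm.get_image("scene");cv2.imwrite("pics/s5.png",cv2.resize(d["pixels"][80:300,200:460,::-1],None,fx=2.5,fy=2.5))
```

```text
clock 12.55 tcp [ 490.82 -123.44   45.62] q [-0.13  0.84 -0.34  2.18  1.38  1.46 -1.47] open 56.7 F [-2.16  2.82  4.37]
dr/row [-0.04 -0.   -0.17]
0 slide [-122.   -1.  -45.] ikerr 0.0
q end [-0.15  0.63 -0.41  2.18  1.24  1.53 -1.29]
```

View pics/s5.png

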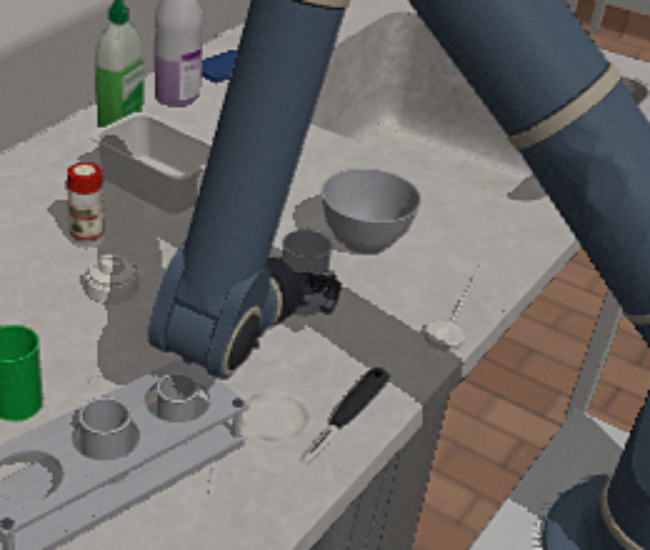

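Picture: the hand grips the measure from the left at (305,260), low on its side, with the mouth open and clear of the rack. Next: lift and carry to the bowl.

Run:
```python
from plan import *;from workcell import arm
s=arm.read_state();p=s["tcp_pos"].copy()
plan(s,p+[0,0,110],T,6)
s2=dict(s);s2["tcp_pos"]=p+[0,0,110];s2["tool_rot"]=T.as_rotvec();plan(s2,p+[-45,-190,110],T,6)
q=s["qpos"];
for al in range(0,151,10):
    rr=Ro.from_rotvec(np.radians(al)*-Z);q,e,er=fk.ik(p+[-45,-190,110],rr*T,q);c=rr.apply([0,0,1])
    if al%10==0 and al>80:
        lip=c*c[2]-[0,0,1];lip/=np.linalg.norm(lip);print(al,q,round(e,2),"el",np.degrees(np.arcsin(c[2])),"lip",44*c+27*lip)
```

```text
clock 12.6 tcp [ 490.84 -123.49   45.6 ] q [-0.13  0.84 -0.34  2.18  1.38  1.46 -1.47] open 56.8 F [-1.15  3.78  5.42]
dr/row [-0.01 -0.   -0.03]
0 slide [-17.   0.  -7.] ikerr 0.0
1 slide [-17.   0.  -7.] ikerr 0.0
2 slide [-17.   0.  -7.] ikerr 0.0
3 slide [-17.   0.  -7.] ikerr 0.0
4 slide [-17.   0.  -7.] ikerr 0.0
5 slide [-17.   0.  -7.] ikerr 0.0
q end [-0.17  0.68 -0.41  2.17  1.24  1.53 -1.33]
clock 12.6 tcp [ 490.84 -123.49  155.6 ] q [-0.13  0.84 -0.34  2.18  1.38  1.46 -1.47] open 56.8 F [-1.15  3.78  5.42]
dr/row [-0. -0. -0.]
0 slide [-11. -13.  28.] ikerr 0.0
1 slide [-11. -13.  28.] ikerr 0.0
2 slide [-11. -13.  28.] ikerr 0.0
3 slide [-11. -13.  28.] ikerr 0.0
4 slide [-11. -13.  28.] ikerr 0.0
5 slide [-11. -13.  28.] ikerr 0.0
q end [ 0.12  0.6  -0.26  2.37  1.59  1.32 -1.36]
90 [ 0.05  0.59 -0.18  2.37  1.59  1.28  0.2 ] 0.0 el 8.066948145542355 lip [ 40.79  24.06 -20.56]
100 [ 0.04  0.59 -0.17  2.37  1.59  1.28  0.37] 0.0 el -0.5128047449855162 lip [ 36.25  24.5  -27.39]
110 [ 0.04  0.59 -0.17  2.37  1.59  1.27  0.55] 0.0 el -8.841079101812161 lip [ 30.93  24.29 -33.44]
120 [ 0.03  0.59 -0.16  2.37  1.59  1.27  0.72] 0.0 el -16.828314456589375 lip [ 25.09  23.38 -38.58]
130 [ 0.03  0.59 -0.15  2.37  1.59  1.26  0.9 ] 0.0 el -24.34657310647507 lip [ 19.08  21.78 -42.74]
140 [ 0.02  0.59 -0.15  2.37  1.59  1.26  1.07] 0.0 el -31.21260997123289 lip [ 13.28  19.56 -45.89]
150 [ 0.02  0.59 -0.14  2.37  1.58  1.26  1.25] 0.0 el -37.16884255984943 lip [  8.09  16.91 -48.1 ]
```

Emit:
drive_tool(
  targets=[
    {"dr": [0,0,0],"slide": [-0.008,0,-0.0035],"jaw": 0.045},
    {"dr": [0,0,0],"slide": [-0.017,0,-0.007],"jaw": 0.045},
    {"dr": [0,0,0],"slide": [-0.025,0,-0.01],"jaw": 0.045},
    {"dr": [0,0,0],"slide": [-0.025,0,-0.01],"jaw": 0.045},
    {"dr": [0,0,0],"slide": [-0.025,0,-0.01],"jaw": 0.045},
    {"dr": [0,0,0],"slide": [-0.008,0,-0.003],"jaw": 0.045},
    {"dr": [0,0,0],"slide": [0,0,0],"jaw": 0.045},
  ],
)

```text
clock: 13.48
tcp_pos: [490.6, -123.9, 161.5]
tool_rot: [1.335, 1.584, -0.895]
ft_force: [-0.7, 0.4, -1.6]
opening: 56.4
```

Emit:
drive_tool(
  targets=[
    {"dr": [0,0,0],"slide": [-0.006,-0.006,0.014],"jaw": 0.045},
    {"dr": [0,0,0],"slide": [-0.012,-0.012,0.03],"jaw": 0.045},
    {"dr": [0,0,0],"slide": [-0.012,-0.012,0.03],"jaw": 0.045},
    {"dr": [0,0,0],"slide": [-0.012,-0.012,0.03],"jaw": 0.045},
    {"dr": [0,0,0],"slide": [-0.012,-0.012,0.03],"jaw": 0.045},
    {"dr": [0,0,0],"slide": [-0.012,-0.012,0.03],"jaw": 0.045},
    {"dr": [0,0,0],"slide": [-0.005,-0.006,0.012],"jaw": 0.045},
    {"dr": [0,0,0],"slide": [0,0,0],"jaw": 0.045},
  ],
)

```text
clock: 14.48
tcp_pos: [450.9, -324.0, 160.6]
tool_rot: [1.335, 1.584, -0.899]
ft_force: [-0.0, 0.1, -1.9]
opening: 56.4
```

Run:
```python
from plan import *;from workcell import arm
s=arm.read_state();plan(s,[449,-322,156],T,1)
d=arm.get_image("scene");P=cloud(d);cv2.imwrite("pics/s6.png",cv2.resize(d["pixels"][60:280,240:500,::-1],None,fx=2.5,fy=2.5))
c=s["tcp_pos"]-8*Ro.from_rotvec(s["tool_rot"]).as_matrix()[:,2];h=c[2]+42
m=(np.hypot(P[...,0]-c[0],P[...,1]-c[1])<45)&(np.abs(P[...,2]-h)<6);q=P[m];print(c,len(q),circ(q) if len(q)>8 else 0)
```

```text
clock 14.475 tcp [ 450.93 -323.99  160.56] q [ 0.21  0.53 -0.22  2.33  1.67  1.25 -1.24] open 56.4 F [-0.    0.11 -1.86]
dr/row [-0.2  -0.08 -0.12]
0 slide [ 5. -2. -0.] ikerr 0.0
q end [ 0.13  0.6  -0.25  2.36  1.61  1.32 -1.35]
[ 449.67 -316.68  163.57] 30 (array([ 449.44, -321.42]), np.float64(55.86775004013523))
```

View pics/s6.png

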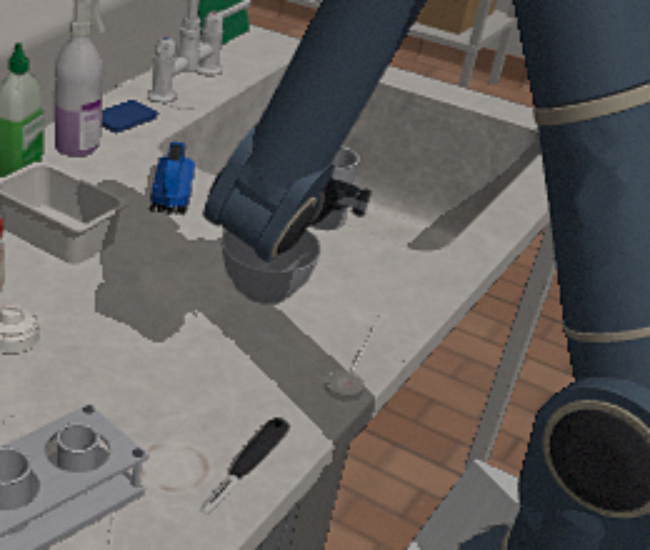

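The measure is held upright at (345,185), just beyond the bowl at (270,260), so it is on target. Next: roll to pour.

Emit:
drive_tool(
  targets=[
    {"dr": [0,0,-5],"slide": [0,0,0],"jaw": 0.045},
    {"dr": [0,0,-10],"slide": [0,0,0],"jaw": 0.045},
    {"dr": [0,0,-10],"slide": [0,0,0],"jaw": 0.045},
    {"dr": [0,0,-10],"slide": [0,0,0],"jaw": 0.045},
    {"dr": [0,0,-10],"slide": [0,0,0],"jaw": 0.045},
    {"dr": [0,0,-10],"slide": [0,0,0],"jaw": 0.045},
    {"dr": [0,0,-10],"slide": [0,0,0],"jaw": 0.045},
    {"dr": [0,0,-8],"slide": [0,0,0],"jaw": 0.045},
    {"dr": [0,0,-6],"slide": [0,0,0],"jaw": 0.045},
    {"dr": [0,0,-5],"slide": [0,0,0],"jaw": 0.045},
  ],
)

```text
clock: 15.78
tcp_pos: [453.5, -321.3, 160.7]
tool_rot: [-0.09, 2.482, -1.655]
ft_force: [0.7, 0.5, -2.1]
opening: 56.4
```

Emit:
drive_tool(
  targets=[
    {"dr": [0,0,-5],"slide": [0,0,0],"jaw": 0.045},
    {"dr": [0,0,-5],"slide": [0,0,0],"jaw": 0.045},
    {"dr": [0,0,-5],"slide": [0,0,0],"jaw": 0.045},
    {"dr": [0,0,-4],"slide": [0,0,0],"jaw": 0.045},
    {"dr": [0,0,-4],"slide": [0,0,0],"jaw": 0.045},
    {"dr": [0,0,-4],"slide": [0,0,0],"jaw": 0.045},
    {"dr": [0,0,-4],"slide": [0,0,0],"jaw": 0.045},
    {"dr": [0,0,-4],"slide": [0,0,0],"jaw": 0.045},
    {"dr": [0,0,-4],"slide": [0,0,0],"jaw": 0.045},
    {"dr": [0,0,-4],"slide": [0,0,0],"jaw": 0.045},
  ],
)

```text
clock: 17.02
tcp_pos: [453.5, -321.3, 160.8]
tool_rot: [0.964, -2.21, 1.579]
ft_force: [-0.3, 0.4, -1.6]
opening: 56.4
```

Emit:
drive_tool(
  targets=[
    {"dr": [0,0,-5],"slide": [0,0,0],"jaw": 0.045},
    {"dr": [0,0,-5],"slide": [0,0,0],"jaw": 0.045},
    {"dr": [0,0,-5],"slide": [0,0,0],"jaw": 0.045},
    {"dr": [0,0,-5],"slide": [0,0,0],"jaw": 0.045},
    {"dr": [0,0,0],"slide": [0,0,0],"jaw": 0.045},
    {"dr": [0,0,0],"slide": [0,0,0],"jaw": 0.045},
    {"dr": [0,0,0],"slide": [0,0,0],"jaw": 0.045},
    {"dr": [0,0,0],"slide": [0,0,0],"jaw": 0.045},
  ],
)

```text
clock: 18.02
tcp_pos: [452.2, -323.1, 161.2]
tool_rot: [1.261, -1.913, 1.416]
ft_force: [-0.5, 0.0, -1.3]
opening: 56.6
```

Run:
```python
from plan import *;from workcell import arm
s=arm.read_state();print(s["clock"],s["tcp_pos"],s["qpos"],s["opening"],s["ft_force"])
for n in("scene","side"):
    d=arm.get_image(n);P=cloud(d);im=d["pixels"];hsv=cv2.cvtColor(im,cv2.COLOR_RGB2HSV)
    m=cv2.inRange(hsv,(3,90,50),(20,255,220))*((P[...,2]>-5)&(P[...,2]<250)&(np.hypot(P[...,0]-480,P[...,1]+290)<200)).astype(np.uint8)
    nn,l,st,ce=cv2.connectedComponentsWithStats(m)
    for i in range(1,nn):
        if st[i,4]>5: print(n,ce[i].round(),st[i,4],np.nanmedian(P[l==i],0).round())
    cv2.imwrite(f"pics/{n}7.png",cv2.resize(im[60:280,240:500,::-1],None,fx=2.5,fy=2.5))
```

```text
18.025 [ 452.23 -323.08  161.2 ] [ 0.1   0.52 -0.08  2.33  1.66  1.18  1.31] 56.59494549458261 [-0.54  0.03 -1.32]
```

View pics/scene7.png

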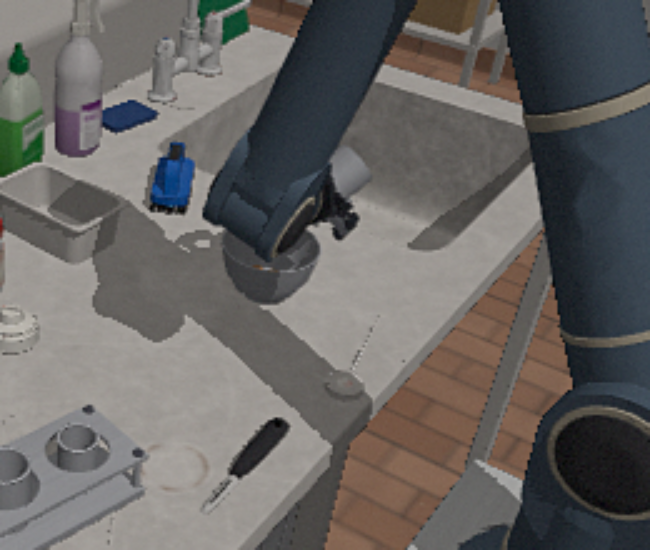

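The picture shows the measure tipped over the bowl at (350,170), with no nuts on the bench. The wrist load fell by about 0.6 N, which fits five nuts. I'll roll back and return.

Emit:
drive_tool(
  targets=[
    {"dr": [0,0,5],"slide": [0,0,0],"jaw": 0.045},
    {"dr": [0,0,10],"slide": [0,0,0],"jaw": 0.045},
    {"dr": [0,0,10],"slide": [0,0,0],"jaw": 0.045},
    {"dr": [0,0,10],"slide": [0,0,0],"jaw": 0.045},
    {"dr": [0,0,10],"slide": [0,0,0],"jaw": 0.045},
    {"dr": [0,0,10],"slide": [0,0,0],"jaw": 0.045},
    {"dr": [0,0,10],"slide": [0,0,0],"jaw": 0.045},
    {"dr": [0,0,10],"slide": [0,0,0],"jaw": 0.045},
    {"dr": [0,0,10],"slide": [0,0,0],"jaw": 0.045},
    {"dr": [0,0,10],"slide": [0,0,0],"jaw": 0.045},
  ],
)

```text
clock: 19.38
tcp_pos: [452.1, -323.3, 161.2]
tool_rot: [0.563, 2.212, -1.403]
ft_force: [0.1, 0.1, -2.1]
opening: 56.2
```

Emit:
drive_tool(
  targets=[
    {"dr": [0,0,10],"slide": [0,0,0],"jaw": 0.045},
    {"dr": [0,0,10],"slide": [0,0,0],"jaw": 0.045},
    {"dr": [0,0,10],"slide": [0,0,0],"jaw": 0.045},
    {"dr": [0,0,10],"slide": [0,0,0],"jaw": 0.045},
    {"dr": [0,0,10],"slide": [0,0,0],"jaw": 0.045},
    {"dr": [0,0,6],"slide": [0,0,0],"jaw": 0.045},
    {"dr": [0,0,0],"slide": [0,0,0],"jaw": 0.045},
  ],
)

```text
clock: 20.25
tcp_pos: [452.1, -323.3, 161.2]
tool_rot: [1.38, 1.529, -0.854]
ft_force: [0.4, 1.1, -1.4]
opening: 56.6
```

Run:
```python
from plan import *;from workcell import arm
s=arm.read_state();plan(s,[490.8,-123.5,157],T,6)
```

```text
clock 20.25 tcp [ 452.07 -323.29  161.2 ] q [ 0.21  0.53 -0.22  2.33  1.67  1.25 -1.31] open 56.6 F [ 0.45  1.06 -1.41]
dr/row [-0.01 -0.01 -0.68]
0 slide [ 13.  11. -29.] ikerr 0.0
1 slide [ 13.  11. -29.] ikerr 0.0
2 slide [ 13.  12. -29.] ikerr 0.0
3 slide [ 13.  12. -29.] ikerr 0.0
4 slide [ 13.  12. -29.] ikerr 0.0
5 slide [ 13.  12. -29.] ikerr 0.0
q end [-0.16  0.67 -0.41  2.17  1.24  1.53 -1.33]
```

Emit:
drive_tool(
  targets=[
    {"dr": [0,0,-2],"slide": [0.006,0.006,-0.014],"jaw": 0.045},
    {"dr": [0,0,-2.1],"slide": [0.012,0.012,-0.03],"jaw": 0.045},
    {"dr": [0,0,0],"slide": [0.012,0.012,-0.03],"jaw": 0.045},
    {"dr": [0,0,0],"slide": [0.012,0.012,-0.03],"jaw": 0.045},
    {"dr": [0,0,0],"slide": [0.012,0.012,-0.03],"jaw": 0.045},
    {"dr": [0,0,0],"slide": [0.012,0.012,-0.03],"jaw": 0.045},
    {"dr": [0,0,0],"slide": [0.006,0.006,-0.012],"jaw": 0.045},
    {"dr": [0,0,0],"slide": [0,0,0],"jaw": 0.045},
  ],
)

```text
clock: 21.25
tcp_pos: [491.7, -122.5, 161.2]
tool_rot: [1.331, 1.587, -0.896]
ft_force: [-0.0, -1.0, -0.9]
opening: 57.0
```

Run:
```python
from plan import *;from workcell import arm
s=arm.read_state();plan(s,[490.8,-123.5,55],T,5)
tot=[]
for n in("scene","side"):
    d=arm.get_image(n);P=cloud(d);im=d["pixels"];hsv=cv2.cvtColor(im,cv2.COLOR_RGB2HSV)
    m=cv2.inRange(hsv,(3,90,40),(20,255,220))*((P[...,2]>-5)&(P[...,2]<250)&(np.hypot(P[...,0]-480,P[...,1]+250)<230)).astype(np.uint8)
    nn,l,st,ce=cv2.connectedComponentsWithStats(m)
    for i in range(1,nn):
        if st[i,4]>5: print(n,ce[i].round(),st[i,4],np.nanmedian(P[l==i],0).round())
    tot.append(cv2.resize(im[110:230,270:400,::-1],None,fx=3,fy=3,interpolation=cv2.INTER_CUBIC))
cv2.imwrite("pics/b8.png",np.hstack(tot))
```

```text
clock 21.25 tcp [ 491.65 -122.5   161.18] q [-0.1   0.59 -0.38  2.19  1.29  1.49 -1.24] open 57.0 F [-0.05 -0.96 -0.94]
dr/row [ 0.01 -0.02  0.01]
0 slide [20. -0.  8.] ikerr 0.0
1 slide [20. -0.  8.] ikerr 0.0
2 slide [20. -0.  8.] ikerr 0.0
3 slide [20. -0.  8.] ikerr 0.0
4 slide [20. -0.  8.] ikerr 0.0
q end [-0.2   0.89 -0.36  2.15  1.32  1.49 -1.51]
```

View pics/b8.png

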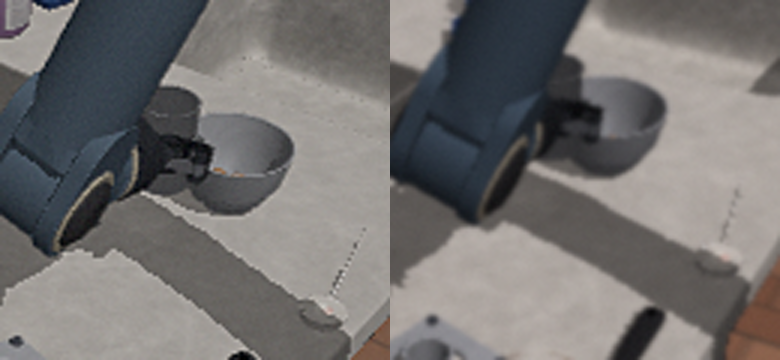

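Picture: orange spots of nuts are visible in the bowl at (230,172) and none on the bench. Next: lower the measure.

Emit:
drive_tool(
  targets=[
    {"dr": [0,0,0],"slide": [0.02,0,0.008],"jaw": 0.045},
    {"dr": [0,0,0],"slide": [0.025,0,0.01],"jaw": 0.045},
    {"dr": [0,0,0],"slide": [0.025,0,0.01],"jaw": 0.045},
    {"dr": [0,0,0],"slide": [0.02,0,0.008],"jaw": 0.045},
    {"dr": [0,0,0],"slide": [0.008,0,0.003],"jaw": 0.045},
    {"dr": [0,0,0],"slide": [0.004,0,0.002],"jaw": 0.045},
    {"dr": [0,0,0],"slide": [0,0,0],"jaw": 0.045},
  ],
)

```text
clock: 22.22
tcp_pos: [491.3, -123.7, 51.9]
tool_rot: [1.333, 1.584, -0.897]
ft_force: [0.1, -0.3, -1.9]
opening: 56.8
```

Emit:
drive_tool(
  targets=[
    {"dr": [0,0,0],"slide": [0.003,0,0.001],"jaw": 0.045},
    {"dr": [0,0,0],"slide": [0.002,0,0.001],"jaw": 0.045},
    {"dr": [0,0,0],"slide": [0,0,0],"jaw": 0.045},
  ],
)

```text
clock: 22.6
tcp_pos: [491.3, -123.3, 46.2]
tool_rot: [1.333, 1.585, -0.897]
ft_force: [-0.1, -0.7, -1.2]
opening: 56.9
```

Emit:
drive_tool(
  targets=[
    {"dr": [0,0,0],"slide": [0.001,0,0.0004],"jaw": 0.045},
    {"dr": [0,0,0],"slide": [0,0,0],"jaw": 0.045},
  ],
)

```text
clock: 22.85
tcp_pos: [491.3, -123.3, 45.6]
tool_rot: [1.332, 1.584, -0.898]
ft_force: [-0.9, 1.7, 2.4]
opening: 56.5
```

Emit:
drive_tool(
  targets=[
    {"dr": [0,0,0],"slide": [0,0,0],"jaw": 0.06},
    {"dr": [0,0,0],"slide": [0,0,0],"jaw": 0.07},
    {"dr": [0,0,0],"slide": [0,0,0],"jaw": 0.085},
    {"dr": [0,0,0],"slide": [0,0,0],"jaw": 0.085},
    {"dr": [0,0,0],"slide": [0,0,0],"jaw": 0.085},
    {"dr": [0,0,0],"slide": [0,0,-0.015],"jaw": 0.085},
    {"dr": [0,0,0],"slide": [0,0,-0.025],"jaw": 0.085},
    {"dr": [0,0,0],"slide": [0,0,-0.04],"jaw": 0.085},
    {"dr": [0,0,0],"slide": [0,0,-0.04],"jaw": 0.085},
  ],
)

```text
clock: 23.98
tcp_pos: [471.6, -11.8, 90.7]
tool_rot: [1.332, 1.586, -0.897]
ft_force: [0.1, 0.9, 0.2]
opening: 84.9
```

Emit:
drive_tool(
  targets=[
    {"dr": [0,0,0],"slide": [-0.04,0,-0.02],"jaw": 0.085},
    {"dr": [0,0,0],"slide": [-0.05,0,-0.02],"jaw": 0.085},
    {"dr": [0,0,0],"slide": [-0.05,0,-0.02],"jaw": 0.085},
    {"dr": [0,0,0],"slide": [-0.03,0,-0.01],"jaw": 0.085},
    {"dr": [0,0,0],"slide": [0,0,0],"jaw": 0.085},
    {"dr": [0,0,0],"slide": [0,0,0],"jaw": 0.085},
  ],
)

```text
clock: 24.72
tcp_pos: [471.3, -12.3, 273.6]
tool_rot: [1.332, 1.586, -0.897]
ft_force: [-0.1, 0.4, -0.0]
opening: 84.8
```

Run:
```python
from plan import *;from workcell import arm
s=arm.read_state();print(s["clock"],s["tcp_pos"],s["qpos"],s["ft_force"])
o=[]
for n in("scene","side"):
    d=arm.get_image(n);P=cloud(d);im=d["pixels"]
    c=np.array([489,-120.]);m=(np.hypot(P[...,0]-c[0],P[...,1]-c[1])<45)&(np.abs(P[...,2]-88)<5);q=P[m];print(n,len(q),circ(q) if len(q)>8 else 0,np.percentile(q[:,2],90))
    for c,h in(((481,254),89),((459,167),77)):
        m=(np.hypot(P[...,0]-c[0],P[...,1]-c[1])<38)&(np.abs(P[...,2]-h)<5);print(circ(P[m]))
    o.append(cv2.resize(im[110:240,270:400,::-1],None,fx=3,fy=3,interpolation=cv2.INTER_CUBIC))
cv2.imwrite("pics/b9.png",np.hstack(o))
```

```text
24.725 [471.3  -12.3  273.57] [-0.22  0.43 -0.51  2.07  1.06  1.7  -1.07] [-0.06  0.35 -0.  ]
scene 77 (array([ 489.94, -121.22]), np.float64(56.79707844866873)) 90.32395100189565
(array([481.09, 253.71]), np.float64(47.85895500959786))
(array([458.82, 166.85]), np.float64(40.83650519952382))
side 92 (array([ 489.68, -120.52]), np.float64(56.8824169809755)) 90.22403755431762
(array([480.41, 254.33]), np.float64(47.897755518862894))
(array([457.9 , 166.94]), np.float64(40.49055032018496))
```

View pics/b9.png

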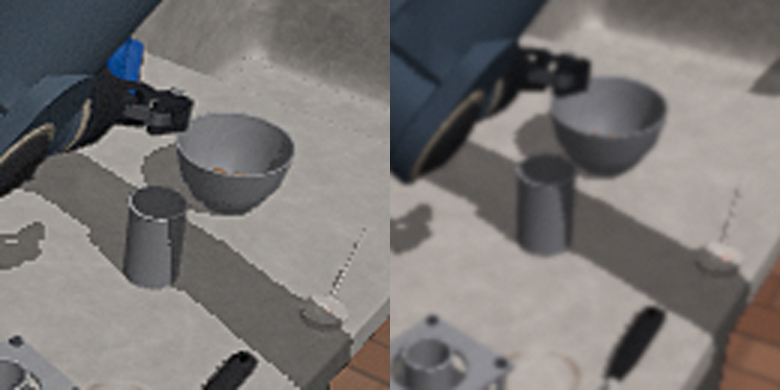

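Emit:
drive_tool(
  targets=[
    {"dr": [0,6.8,0],"slide": [-0.005,0,0],"jaw": 0.085},
    {"dr": [0,6.8,0],"slide": [-0.005,0,0],"jaw": 0.085},
    {"dr": [0,6.8,0],"slide": [-0.005,0,0],"jaw": 0.085},
    {"dr": [0,6.8,0],"slide": [-0.005,0,0],"jaw": 0.085},
    {"dr": [0,6.8,0],"slide": [-0.005,0,0],"jaw": 0.085},
    {"dr": [0,6.8,0],"slide": [-0.005,0,0],"jaw": 0.085},
    {"dr": [0,6.8,0],"slide": [-0.005,0,-0.005],"jaw": 0.085},
    {"dr": [0,6.8,0],"slide": [-0.005,0,-0.005],"jaw": 0.085},
    {"dr": [0,6.8,0],"slide": [-0.005,0,-0.005],"jaw": 0.085},
    {"dr": [0,6.8,0],"slide": [-0.005,0,-0.005],"jaw": 0.085},
  ],
)

```text
clock: 26.08
tcp_pos: [476.9, -43.8, 320.8]
tool_rot: [-2.017, -2.402, -0.005]
ft_force: [0.2, -0.4, 0.0]
opening: 85.1
```

Emit:
drive_tool(
  targets=[
    {"dr": [0,0,0],"slide": [-0.04,0,0],"jaw": 0.085},
    {"dr": [0,0,0],"slide": [-0.04,0,0],"jaw": 0.085},
    {"dr": [0,0,0],"slide": [-0.04,0,0],"jaw": 0.085},
    {"dr": [0,0,0],"slide": [-0.03,0,0],"jaw": 0.085},
    {"dr": [0,0,0],"slide": [0,0,0],"jaw": 0.085},
    {"dr": [0,0,0],"slide": [0,0,0],"jaw": 0.085},
  ],
)

```text
clock: 26.82
tcp_pos: [502.8, -190.6, 320.2]
tool_rot: [-2.018, -2.404, -0.002]
ft_force: [0.5, -0.1, -0.8]
opening: 84.8
```

Run:
```python
from plan import *;from workcell import arm
s=arm.read_state();print(s["clock"],s["tcp_pos"],Ro.from_rotvec(s["tool_rot"]).as_matrix()[:,2])
d=arm.get_image("wrist");P=cloud(d);im=d["pixels"];print(np.linalg.inv(d["camera_from_world"])[:3,3])
hsv=cv2.cvtColor(im,cv2.COLOR_RGB2HSV)
m=cv2.inRange(hsv,(3,90,40),(20,255,230))
nn,l,st,ce=cv2.connectedComponentsWithStats(m)
for i in range(1,nn):
    if st[i,4]>15:
        q=P[l==i];print(ce[i].round(),st[i],np.nanmedian(q,0).round(),np.ptp(q,0).round())
for nm,c,r in(("cup",(489.8,-121),20),("bowl",(498,-285),35)):
    k=np.hypot(P[...,0]-c[0],P[...,1]-c[1])<r;print(nm,k.sum(),np.nanpercentile(P[k][:,2],[5,50,95]) if k.any() else 0,(m[k]>0).sum())
k=(P[...,2]<60)&(np.hypot(P[...,0]-498,P[...,1]+285)<40)&(m>0)
dt=cv2.distanceTransform(k.astype(np.uint8),cv2.DIST_L2,5);pk=(dt==cv2.dilate(dt,np.ones((15,15))))&(dt>4);v,u=np.where(pk)
for a,b in zip(v,u): print("nut?",u[list(v).index(a)],a,P[a,b].round(),dt[a,b].round(1))
```

```text
26.825 [ 502.84 -190.57  320.23] [-0.  0. -1.]
[ 492.5  -125.53  451.84]
[ 71. 126.] [   0   85  134   77 5969] [-348. -269. -852.] [nan nan nan]
[513.  98.] [508  94  13  11  34] [765. -40.  51.] [ 8. 13. 10.]
[496. 102.] [492  97  10  10  20] [763. -43.  21.] [ 5. 12.  7.]
[513. 116.] [513 109   3  16  16] [765. -63.  62.] [10. 16.  4.]
[ 64. 228.] [    0   142   132   180 18227] [-388. -709. -852.] [nan nan nan]
[268. 240.] [249 221  39  36 752] [ 498. -289.   22.] [nan nan nan]
[ 20. 314.] [   0  293   58   54 1641] [ -616. -1170.  -852.] [nan nan nan]
[ 98. 402.] [  68  378   53   42 1594] [ -223. -1669.  -852.] [nan nan nan]
cup 664 [3.3  4.65 6.  ] 0
bowl 1575 [ 3.29 14.44 24.29] 743
nut? 262 226 [ 486. -265.   25.] 5.2
nut? 262 226 [ 488. -266.   23.] 5.2
nut? 276 236 [ 509. -277.   25.] 5.0
nut? 256 241 [ 481. -291.   22.] 6.4
nut? 257 242 [ 483. -292.   23.] 6.4
nut? 281 247 [ 519. -292.   26.] 6.4
nut? 266 251 [ 498. -303.   24.] 5.6
```

```bash
python3 -c "
from workcell import arm
print(arm.sign_off())"
```

```text
the job is handed in; nothing more can be done
None
```

The job is handed in, at about 27 s on the clock (limit 64 s). I lifted the large measure out of the rack and stood it on the bench. I then took it again about half-way up its side from the left, tilted 22° below level. I poured by rolling it about 147° over the bowl, then stood it back upright at about (490, -121) mm and let go.

**Last checks:**
- **Measure empty:** from the wrist camera straight above, only its bare floor shows (about 5 mm up) and no nut colour.
- **Nuts in the bowl:** five separate nut peaks show, 22–26 mm above the bench. The colour search found none on the bench.
- **Measure upright:** its rim reads about 88–90 mm high in both fixed views.
- **Smaller measures:** both are still in their rack holes, within about 1 mm of where they started.
- **Arm:** it was clear of everything at hand-in. The largest wrist-force reading printed at the end of a move was about 7 N.

No check failed, but two are limited. I had used up the picture views, so the nut count rests on colour and depth numbers. Forces during moves were read only at the end of each call. Measured rim diameters came out 1–2 mm under nominal for the measures and about 5 mm under for the bowl, close to the roughly 2 mm calibration and the wall thickness.

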